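# Clamp a housing in the assembly fixture with the T-handle key

### The arm

A 6-joint arm with a two-finger parallel gripper is mounted at the origin on the work surface. World frame = base frame: x ahead of the robot, y to its left, z up, the work surface at z = 0. Lengths are in mm, angles in rad, forces in N, time in s.
With the tool pointing down it reaches from about 350 to 875 mm from the base axis. Payload 4.2 kg.
Tool frame: the origin (TCP) lies at the very end of the fingers, on their centre line; the grasp point (between the pads) lies 19 mm behind it; z points along the fingers, y is the line along which they close (so a half turn about z gives the same grasp; the last joint's range is limited). The gripper opens to 85 mm and grips with 20 to 120 N. Pads are 22 mm wide; open, the fingers measure 114 mm over their backs; the gripper's body (76 mm by 85 mm) begins 54 mm behind the grasp point. The pads swing forward as they close: fully open they stand 13 mm farther back than shut.
Start: joints at [1.599, 0.385, 0.008, 0, -1.194, -0.259], TCP at [142.941, 608.414, 231.312] pointing down, gripper open.
Joint ranges: [-3.14, 3.14], [-1.21, 2.06], [-1.07, 1.41], [-3.16, 2.05], [-2.99, -0.16], [-3.1, 3.1]. Speed limits (rad/s): [2.79, 2.79, 3.14, 3.14, 3.14, 3.14].

### API

Orientations are given as a unit quaternion [w, x, y, z].
In Python, from cell import status, imaging, ctrl gives the robot as it stands.
- The arm moves only by the shell command python3 -m creep 'ROWS' [OPENING] [FORCE]. ROWS is JSON, a list of rows, each a list of 4 numbers: the shift along the tool's x, y, z in units of 30 mm (1.0 is 30 mm), then the turn about the tool's z in units of 5 degrees (1.0 is 5 degrees). A call has exactly 10 rows; each row shifts and turns the commanded pose from where the row before left it, along the tool's axes as they then stand; what a row does not reach is not made up. A row lasts 1/12 s, in which the tool goes at most 41.7 mm and 7.16 degrees, less where a joint would pass 70% of its speed; a pose out of reach is approached as far as the arm can. A call is refused whole if a number of a shift passes 1 or a number of a turn 1, either way. A call with a gripper value outside its range is refused whole. OPENING is the opening, from -1 (shut) to 1 (fully open), set as the call begins (- or left out, the last holds). The fingers move at their own pace and stop on an object; FORCE is the grip in N (left out, the last holds). Time passes only in rows, so rows that do not move let the fingers close, or fill a call up. It gives the time, the measured TCP pose, the force, the opening and the grip force at its end, in the units of the state.
- status.state(): the state, without advancing time (a new reading comes with each control period).
- imaging.capture(name): name is "side" or "top" or "wrist"; returns the picture (384x512x3 uint8, red, green, blue); there is no depth.
- imaging.calibration(name): a dict with "fx", "fy", "cx", "cy" (pixels), "distortion" ([k1, k2, p1, p2, k3] as OpenCV has them; the pictures are not rectified), "R" (3x3) and "t" (3): a world point X has camera coordinates R X + t; the wrist camera has in their place "tool_from_camera" (4x4, takes a point from camera to tool coordinates, whose origin is the TCP and whose axes are the flange's). Camera axes: x right, y down, z forward; pixel columns grow to the right and rows downward; lengths in mm; the calibration is good to about 2 mm. A picture is of the moment at which its call begins: read the wrist's pose just before it. calibration takes no time and is no camera call.
- ctrl.close_job(): hands the job in; it is judged then, once.
The state is a dict: "time": time; "qpos": joint angles; "joint_velocities": joint speeds; "tau": joint torques, N m; "tcp_pos": TCP position; "tool_rot": TCP orientation; "wrist_force": force on the tool from outside, world axes, zero at the start; "ft_torque": the same for the moment, N m; "opening": finger opening in mm; "gripper_force": force on a finger pad.
Only numpy, scipy, OpenCV 4.12 (cv2) and the standard library are available. Lean on these libraries where they do the work, as an engineer would, in place of code of your own. Each camera call takes 0.05 s, during which the arm holds its last target. There are 200 camera calls.

### The job

Slide the aluminium housing along the bed of the clamping fixture, flat on the bed, until it is fully home against the back stop. Then take the T-handle key from its stand, put it in the square socket of the recessed clamp screw and turn the screw clockwise with it, all the way to its stop, so that the jaw grips the housing. Finally put the key back upright in its stand, let go of it, and leave the parts bin, the screwdriver and the bottle where they are.

Things in the scene. Friction and masses are not known exactly. Their poses are not given: they have to be found in the camera images.
- fixture: Fixed clamping fixture. Origin at the underside of its bed, on the mat; x points from its open mouth (robot side) towards the back stop, y towards the clamp block. Dark steel bed: x -135 to 105, y -100 to 100, top at z = 20 mm. Fixed aluminium jaw on the -y side: inner face at y = -74, x -45 to 45, top z = 55 mm.
- stop_face (a point): Middle of the aluminium back stop's face, at fixture x = 51, y = -40, z = 35 mm; fixture axes. The stop is 90 mm wide and rises to z = 50 mm.
- well_mouth (a point): Top of the grey clamp block: centre of the round vertical well, 37 mm wide, at the bottom of which the clamp screw sits, at fixture x = 0, y = 60, z = 75 mm; fixture axes. The block is 75 (x) x 60 (y) mm.
- housing_center (a point): Centre (13 mm above the underside) of the loose cast aluminium housing, fins and bosses on top: body 100 (x) x 60 (y) x 26 mm, fins to 32 mm, 0.25 to 0.5 kg. It lies flat on the bed along fixture x, front part between the jaws, 40 to 75 mm short of home. Home: its end face touches the back stop, this point at fixture x = 1 mm; y about -40 mm until clamped.
- key_grip (a point): Centre of the cross bar of the loose steel T-handle key (0.3 kg). Bar: black, square, 90 mm along its x, 16 (y) x 16 (z) mm. Below it a steel shaft 14 x 14 mm square, faces parallel to the bar; its last 10 mm taper to 9 x 9 mm at the foot. This point is 115 mm above the foot. At the start the key stands upright in the stand.
- key_foot (a point): Centre of the foot (lower end face) of the key's shaft; z up along the shaft, x along the cross bar.
- screw_socket (a point): Centre of the mouth of the clamp screw's square socket, 35 mm below the top of the clamp block, at fixture x = 0, y = 60, z = 40 mm. Socket 17 x 17 mm, 20 mm deep, sides along this frame's x and y, which turn with the screw. The key's 14 mm square fits in any of four ways, with about 0.24 rad of play either way before it drives the screw.
- screw (a joint): Angle of the clamp screw: 0 slack, grows clockwise seen from above, stop at 1.25 rad; starts at 0 to 0.25. The socket's frame has the fixture's yaw less this angle. It drives the moving jaw 10.4 mm per rad towards the fixed jaw. Needs 0.12 to 0.2 Nm and stays where it is left.
- jaw_pad: Sprung face of the moving jaw (1.5 N/mm): aluminium, 80 (x) x 12 (y) x 30 mm, origin at the centre of its underside, top 51 mm above the mat, fixture axes. It moves along fixture -y as the screw turns and presses the housing against the fixed jaw; the mouth between the jaws is 69 mm wide with the screw at 0.
- stand_hole (a point): Mouth of the key's stand, a fixed pale wooden block 60 x 60 x 60 mm on an 80 mm steel foot plate: centre of its square hole, 20 mm wide (26 mm at the bevelled rim), 50 mm deep, 60 mm above the mat. Sides along this frame's x and y; the key fits in any yaw.
- parts_bin: Loose yellow open bin with nuts, 100 x 100 x 55 mm; leave alone. Origin at the centre of its underside. Stand and bin may stand either side of the fixture.
- screwdriver: Loose screwdriver lying on the mat, 180 to 200 mm long; leave alone.
- oil_bottle: Loose white bottle with red cap, 40 mm wide, 100 mm tall, standing on the mat; leave alone. Origin at its underside.
Mind the look-alikes: they are no part of the job. There is more than one size of the part that bears key_grip; the job needs the smaller. What is shaped like the part that bears housing_center but purple is not meant.

How it is judged (in metres and radians):
On the way, in this order (a step that is already met when the one before it is completed fails the run):
1. the housing is home against the back stop (within 5 mm), the screw not yet turned (x of housing_center in the frame of fixture between -0.005 and 0.005 m and value of joint screw below 0.4 rad), for 0.2 s.
2. the key's foot is at least 12 mm down in the screw's socket (x of housing_center in the frame of fixture between -0.005 and 0.005 m and horizontal distance between key_foot and screw_socket below 0.006 m and z of key_foot in the frame of screw_socket below -0.012 m and value of joint screw below 0.9 rad), for 0.1 s.
3. the screw is turned to its stop (past 1.12 rad) with the key in it (x of housing_center in the frame of fixture between -0.005 and 0.005 m and horizontal distance between key_foot and screw_socket below 0.006 m and z of key_foot in the frame of screw_socket below -0.012 m and value of joint screw above 1.12 rad), for 0.1 s.
At the end, for the whole second after the job is handed in: The housing is against the back stop (within 5 mm) and flat on the bed, the screw is past 1.12 rad and the jaw face presses on the housing (over 1.5 N); the key stands in the stand's hole, foot at least 35 mm down, within 0.25 rad of upright (x of housing_center in the frame of fixture between -0.005 and 0.005 m and value of joint screw above 1.12 rad and contact force between housing and jaw_pad above 1.5 N and angle between housing_center's own z axis and vertical below 0.06 rad and horizontal distance between key_foot and stand_hole below 0.012 m and z of key_foot in the frame of stand_hole below -0.035 m and angle between key_grip's own z axis and vertical below 0.25 rad); the robot touches nothing.
It fails at once if the housing is lifted off the bed or tipped (z of housing_center in the frame of fixture above 0.048 m or angle between housing_center's own z axis and vertical above 0.25 rad).
It fails at once if the parts bin, the screwdriver or the bottle is moved more than 30 mm (distance of any of parts_bin, screwdriver, oil_bottle from where it was at the start of the episode above 0.03 m).
It also fails if it takes over 70 s, if anything falls off the work surface, if the arm or the gripper's body presses on something with over 40 N, if the wrist force passes 120 N, or if a joint passes its speed limit or range.

## Working session

There is one attempt and no reset: what is moved stays moved. The work goes in short steps, Python scripts to look and compute and a shell command to move; the robot and the scene stay as the last step left them, time stands still between calls to the robot, and variables do not carry over. Pictures are saved under pics/ and viewed, at most 10 in all, crops included, and the job is handed in when it is done.

```bash
ls; mkdir -p pics; python3 - <<'E'
from cell import status, imaging, ctrl
import cv2, numpy as np
s=status.state(); print(s)
for n in ("side","top"):
    im=imaging.capture(n); cv2.imwrite(f"pics/{n}0.png",cv2.cvtColor(im,cv2.COLOR_RGB2BGR))
    c=imaging.calibration(n); print(n,{k:np.round(v,4).tolist() for k,v in c.items()}, (-np.array(c['R']).T@np.array(c['t'])).round())
print(imaging.calibration("wrist"))
E
```

```text
pics
{'time': 0.0, 'qpos': array([ 1.59864369e+00,  3.85558937e-01,  6.60939137e-03, -5.40636572e-04,
       -1.19403604e+00, -2.58588791e-01]), 'joint_velocities': array([ 0.00154488, -0.00054503, -0.00074002, -0.00045848,  0.00019888,
        0.00034027]), 'tau': array([ 1.03839304e-04, -3.92295456e+01,  1.88403153e+01,  4.18622822e+00,
       -4.56881564e-03, -4.75783082e-06]), 'tcp_pos': array([142.78089041, 607.84836836, 230.20756541]), 'tool_rot': array([ 1.11928377e-03,  9.93340066e-01, -1.15213938e-01, -9.24417408e-05]), 'wrist_force': array([-0.07011432,  0.57478117,  0.05196293]), 'ft_torque': array([-0.02185973, -0.03670201,  0.05268936]), 'gripper_force': 0.0, 'opening': 85.22440316535877}
side {'fx': 460.8748, 'fy': 460.8748, 'cx': 257.7689, 'cy': 191.5591, 'distortion': [0.0553, 0.0, 0.0, 0.0, 0.0], 'R': [[0.9868, -0.1617, -0.0116], [-0.1174, -0.6637, -0.7387], [0.1118, 0.7303, -0.674]], 't': [-525.4762, 122.8893, 1380.1593]} [  379. -1011.  1015.]
top {'fx': 391.6253, 'fy': 391.6253, 'cx': 252.7145, 'cy': 187.9125, 'distortion': [-0.0254, 0.0, 0.0, 0.0, 0.0], 'R': [[-0.0485, -0.9988, 0.0056], [-0.9783, 0.0464, -0.2021], [0.2016, -0.0153, -0.9793]], 't': [-18.141, 552.0821, 1072.2337]} [ 323.  -27. 1162.]
{'fx': 342.5125342673614, 'fy': 342.5125342673614, 'cx': 256.54911457617635, 'cy': 193.86158712565123, 'distortion': array([-0.00706008,  0.        ,  0.        ,  0.        ,  0.        ]), 'tool_from_camera': array([[ 2.63111643e-04, -9.59289927e-01, -2.82423027e-01,
         7.20159426e+01],
       [ 9.99999772e-01,  7.69392683e-05,  6.70287124e-04,
         7.44205018e-01],
       [-6.21270265e-04, -2.82423139e-01,  9.59289729e-01,
        -1.43240347e+02],
       [ 0.00000000e+00,  0.00000000e+00,  0.00000000e+00,
         1.00000000e+00]])}
```

View pics/side0.png

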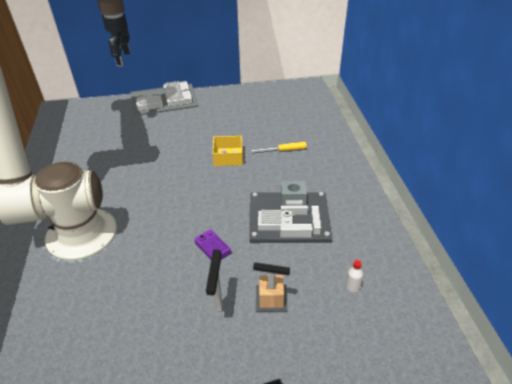

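View pics/top0.png

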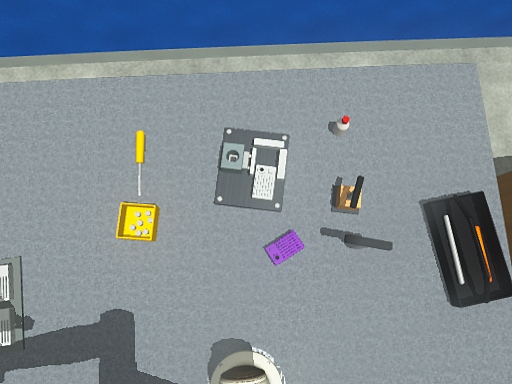

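Side view: the fixture is around (290,216), the stand with the small key around (271,285), a larger key around (215,270), and the purple decoy at (212,243). Top view: the fixture is around (252,170), the key's stand around (349,195), and the bin, screwdriver and bottle are clear of both. Next is an enlarged crop.

```bash
cat > h.py <<'E'
import numpy as np, cv2
from cell import status, imaging
from scipy.spatial.transform import Rotation as Ro
def pose():
    s=status.state(); q=s['tool_rot']; R=Ro.from_quat([q[1],q[2],q[3],q[0]]).as_matrix()
    return R,np.array(s['tcp_pos'])
def cam(n,P=None):
    c=imaging.calibration(n); K=np.array([[c['fx'],0,c['cx']],[0,c['fy'],c['cy']],[0,0,1]]); D=np.array(c['distortion'])
    if n=='wrist':
        R,t=P; T=np.array(c['tool_from_camera']); Rw=R@T[:3,:3]; o=R@T[:3,3]+t
        return K,D,Rw.T,-Rw.T@o
    return K,D,np.array(c['R']),np.array(c['t'])
def ray(C,uv):
    K,D,R,t=C; p=cv2.undistortPoints(np.array(uv,float).reshape(-1,1,2),K,D).reshape(-1,2)
    return -R.T@t, np.c_[p,np.ones(len(p))]@R
def plane(C,uv,z):
    o,d=ray(C,uv); return o+d*((z-o[2])/d[:,2:])
def proj(C,X):
    K,D,R,t=C; return cv2.projectPoints(np.array(X,float).reshape(-1,1,3),cv2.Rodrigues(R)[0],t,K,D)[0].reshape(-1,2)
def tri(C1,u1,C2,u2):
    o1,d1=ray(C1,u1); o2,d2=ray(C2,u2); d1,d2=d1[0],d2[0]
    s=np.linalg.lstsq(np.c_[d1,-d2],o2-o1,rcond=None)[0]; a,b=o1+s[0]*d1,o2+s[1]*d2
    return (a+b)/2,np.linalg.norm(a-b)
def grab(n,name):
    P=pose(); im=cv2.cvtColor(imaging.capture(n),cv2.COLOR_RGB2BGR); cv2.imwrite(f'pics/{name}.png',im); return im,cam(n,P)
E
python3 - <<'E'
import cv2,numpy as np
t=cv2.imread('pics/top0.png')[115:220,210:370]; s=cv2.imread('pics/side0.png')[175:320,190:370]
a=cv2.resize(t,None,fx=2.8,fy=2.8,interpolation=cv2.INTER_CUBIC); b=cv2.resize(s,None,fx=2,fy=2,interpolation=cv2.INTER_CUBIC)
o=np.zeros((a.shape[0]+b.shape[0],448,3),np.uint8); o[:a.shape[0],:a.shape[1]]=a; o[a.shape[0]:,:b.shape[1]]=b
cv2.imwrite('pics/z0.png',o); print(o.shape,a.shape)
E
```

```text
(584, 448, 3) (294, 448, 3)
```

View pics/z0.png

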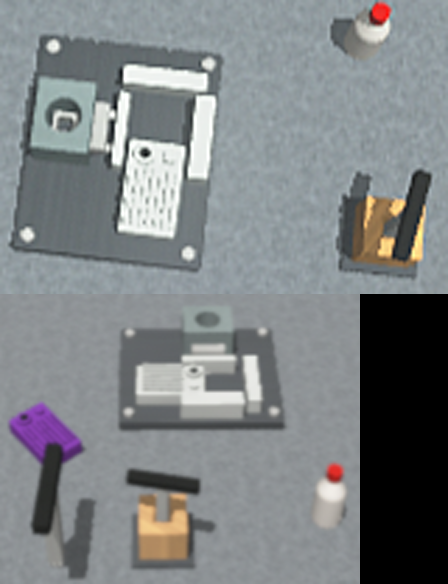

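The crop shows the fixture's clamp block at image left (+y), the housing in its channel with its boss toward the stop, and the key's bar running roughly along world x over the stand. First fix is below.

```bash
python3 - <<'E'
from h import *
np.set_printoptions(precision=1,suppress=True)
T=cam('top');S=cam('side')
c=plane(T,[[225,128.2],[289.3,134.6],[281.4,211.4],[214.3,203.6]],20)
print(c)
F=np.array([[105,100],[105,-100],[-135,-100],[-135,100]],float)
M,_=cv2.estimateAffinePartial2D(F,c[:,:2]); yaw=np.arctan2(M[1,0],M[0,0]); print('yaw',yaw,'o',M[:,2],'scale',np.hypot(M[0,0],M[1,0]))
# bar ends: top crop (420,175),(404,256); side crop (130,477),(198,486)
te=np.array([[420,175],[404,256]])/2.8+[210,115]; se=np.array([[198,486],[130,478]])/2+[190,175]-[0,147]
for a,b in zip(te,se): print(tri(T,a,S,b))
print(plane(T,te,123))
# housing: top crop TL(133,140) TR(185,145) BR(172,237) BL(119,233)
h=plane(T,np.array([[133,140],[185,145],[172,237],[119,233]])/2.8+[210,115],46);print(h,h.mean(0))
R=np.array([[np.cos(yaw),-np.sin(yaw)],[np.sin(yaw),np.cos(yaw)]]);print('housing in fix',R.T@(h.mean(0)[:2]-M[:,2]))
b=plane(T,[[344.5,123]],60);print('bottle',b)
R,t=pose();print(R,t)
E
```

```text
[[ 749.4   30.8   20. ]
 [ 719.5 -165.4   20. ]
 [ 483.6 -126.1   20. ]
 [ 516.2   70.4   20. ]]Traceback (most recent call last):
  File "<stdin>", line 7, in <module>
cv2.error: OpenCV(4.12.0) /io/opencv/modules/calib3d/src/ptsetreg.cpp:1108: error: (-215:Assertion failed) count >= 0 && to.checkVector(2) == count in function 'estimateAffinePartial2D'
```

```bash
python3 - <<'E'
from h import *
np.set_printoptions(precision=1,suppress=True)
T=cam('top');S=cam('side')
c=plane(T,[[225,128.2],[289.3,134.6],[281.4,211.4],[214.3,203.6]],20)
F=np.array([[105,100],[105,-100],[-135,-100],[-135,100]],float)
M,_=cv2.estimateAffinePartial2D(F,np.ascontiguousarray(c[:,:2])); yaw=np.arctan2(M[1,0],M[0,0]); print('yaw %.3f'%yaw,'o',M[:,2],'scale',np.hypot(M[0,0],M[1,0]))
te=np.array([[420,175],[404,256]])/2.8+[210,115]; se=np.array([[198,486],[130,478]])/2+[190,175]-[0,147]
for a,b in zip(te,se): print(tri(T,a,S,b))
print(plane(T,te,123))
h=plane(T,np.array([[133,140],[185,145],[172,237],[119,233]])/2.8+[210,115],46);print(h,h.mean(0))
R=np.array([[np.cos(yaw),-np.sin(yaw)],[np.sin(yaw),np.cos(yaw)]]);print('housing in fix',R.T@(h.mean(0)[:2]-M[:,2]))
b=plane(T,[[344.5,123]],60);print('bottle',b)
R,t=pose();print(R,t)
E
```

```text
yaw -0.163 o [631.9 -50. ] scale 0.9921745882895098
(array([ 553.5, -338.1,  122.5]), np.float64(2.724710528377384))
(array([ 474.3, -313.7,  124.5]), np.float64(2.896571245082359))
[[ 552.  -337.9  123. ]
 [ 473.1 -314.1  123. ]]
[[ 620.9  -62.2   46. ]
 [ 612.9 -116.5   46. ]
 [ 515.6  -97.2   46. ]
 [ 522.4  -42.7   46. ]] [567.9 -79.6  46. ]
housing in fix [-58.3 -39.7]
bottle [[ 734.5 -327.8   60. ]]
[[ 1.  -0.2 -0. ]
 [-0.2 -1.  -0. ]
 [ 0.   0.  -1. ]] [142.8 607.9 230.3]
```

Checks agree: scale 0.99, bar height 123 mm, and housing y = -40 in the fixture, about 59 mm short of home. I'll move the wrist camera over the fixture and stand, closing the fingers for the push.

```bash
python3 -m creep '[[0.5,0.65,0,-0.4],[0.6,0.7,0,-0.4],[0.64,0.75,0,0],[0.64,0.75,0,0],[0.64,0.75,0,0],[0.64,0.75,0,0],[0.64,0.75,0,0],[0.64,0.75,0,0],[0.64,0.75,0,0],[0.64,0.75,0,0]]' -1 30 && python3 -m creep '[[0.64,0.75,0,0],[0.64,0.75,0,0],[0.64,0.75,0,0],[0.64,0.75,0,0],[0.64,0.75,0,0],[0.64,0.75,0,0],[0.64,0.75,0,0],[0.64,0.75,0,0],[0.64,0.75,0,0],[0.64,0.75,0,0]]' && python3 -m creep '[[0.64,0.75,0,0],[0.64,0.75,0,0],[0.64,0.75,0,0],[0.64,0.75,0,0],[0.64,0.75,0,0],[0.64,0.75,0,0],[0.64,0.75,0,0],[0.64,0.75,0,0],[0,0,0,0],[0,0,0,0]]'
python3 - <<'E'
from h import *
im,C=grab('wrist','w1'); print(pose())
E
```

```text
time: 0.93
tcp_pos: [289.7, 358.0, 231.0]
tool_rot: [0.0, 0.997, -0.08, -0.0]
wrist_force: [0.5, -0.3, 0.3]
opening: 0.0
gripper_force: 0.0
time: 1.77
tcp_pos: [443.1, 105.2, 231.1]
tool_rot: [0.0, 0.997, -0.08, -0.0]
wrist_force: [0.4, -0.2, 0.1]
opening: 0.0
gripper_force: 0.0
time: 2.6
tcp_pos: [565.5, -96.7, 230.1]
tool_rot: [0.0, 0.997, -0.082, -0.001]
wrist_force: [0.1, -0.1, -0.5]
opening: 0.0
gripper_force: 0.0
(array([[ 9.86853304e-01, -1.61607721e-01, -1.87123139e-03],
       [-1.61607568e-01, -9.86855075e-01,  2.33691932e-04],
       [-1.88440062e-03,  7.17854999e-05, -9.99998222e-01]]), array([565.11804027, -95.84388029, 230.43786074]))
```

View pics/w1.png

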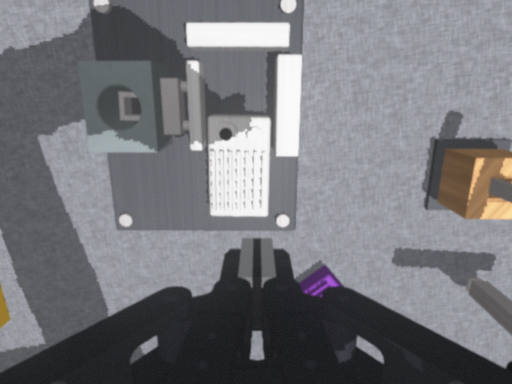

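The wrist view is aligned with the fixture: bed near corners at (117,230) and (296,230), stop front edge at y≈47, housing rows 115–217, well centre near (119,105). Refining from this picture.

```bash
python3 - <<'E'
from h import *
np.set_printoptions(precision=1,suppress=True)
R=np.array([[0.98685,-0.16161,-0.00187],[-0.16161,-0.98686,0.0002],[-0.00187,0,-1]]);P=(R,np.array([565.1,-95.8,230.4]))
C=cam('wrist',P)
im=cv2.imread('pics/w1.png'); g=cv2.cvtColor(im,cv2.COLOR_BGR2GRAY)
print('bedBL,BR',plane(C,[[117,230],[296,230]],20))
# hole screws at bed corners
for (u,v) in [(125,220),(283,220),(100,3),(289,5)]:
    print('dot',plane(C,[[u,v]],21))
# housing edges
print('rows',g[205:225,240].tolist()); print('stop col',g[38:56,215].tolist()); print('stop col',g[38:56,270].tolist())
print('front',g[108:122,255].tolist())
print('row180',g[170,200:216].tolist(),g[170,262:282].tolist())
h=plane(C,[[209,117],[271,117],[268,216],[211,215]],46);print('housing',h,h.mean(0))
s=plane(C,[[187,47],[290,47]],50);print('stop',s,s.mean(0))
w=plane(C,[[119,105]],75);print('well',w)
k=plane(C,[[281,155],[301,155],[277,56],[300,56]],55);print('fixed jaw',k)
v=s[0]-s[1];print('stop yaw',np.arctan2(-v[0],v[1]),np.hypot(v[0],v[1]))
E
```

```text
bedBL,BR [[ 516.5   68.5   20. ]
 [ 484.4 -128.    20. ]]
dot [[526.9  56.   21. ]]
dot [[ 498.8 -115.4   21. ]]
dot [[738.   21.5  21. ]]
dot [[ 708.  -150.5   21. ]]
rows [234, 234, 235, 235, 234, 237, 241, 244, 244, 241, 229, 183, 136, 122, 122, 118, 119, 117, 119, 120]
stop col [246, 246, 245, 245, 246, 245, 242, 233, 197, 146, 128, 123, 119, 114, 114, 112, 113, 113]
stop col [247, 247, 248, 248, 247, 247, 245, 236, 205, 161, 132, 124, 118, 102, 79, 76, 74, 73]
front [120, 119, 118, 101, 87, 84, 91, 111, 140, 185, 223, 239, 244, 245]
row180 [113, 116, 115, 116, 115, 106, 90, 86, 125, 186, 221, 235, 240, 242, 235, 218] [224, 243, 246, 248, 246, 239, 223, 168, 135, 126, 126, 127, 127, 127, 127, 126, 128, 125, 127, 127]
housing [[ 621.6  -60.9   46. ]
 [ 612.2 -118.2   46. ]
 [ 515.3 -100.4   46. ]
 [ 525.8  -43.4   46. ]] [568.7 -80.7  46. ]
stop [[ 683.7  -54.5   50. ]
 [ 669.1 -143.4   50. ]] [676.4 -99.   50. ]
well [[645.   8.  75.]]
fixed jaw [[ 576.9 -121.9   55. ]
 [ 573.8 -140.5   55. ]
 [ 663.3 -130.8   55. ]
 [ 660.1 -150.5   55. ]]
stop yaw -0.1622841016923279 90.14426612707555
```

Fixture origin ≈ (633.3, -51.4), yaw -0.163; housing at fixture x ≈ -59, y ≈ -39. I'll lower the closed fingers behind its rear end and push.

```bash
python3 -m creep '[[-0.75,-0.1,0.3,0],[-0.75,-0.1,0.5,0],[-0.75,-0.1,0.7,0],[-0.75,-0.1,0.8,0],[0,-0.1,0.8,0],[0,0,0.8,0],[0,0,0.8,0],[0,0,0.8,0],[0,0,0.8,0],[0,0,0.4,0]]' -1 && python3 -m creep '[[0,0,0,0],[0.3,0,0,0],[0.3,0,0,0],[0.25,0,0,0],[0.25,0,0,0],[0.25,0,0,0],[0.25,0,0,0],[0.25,0,0,0],[0.25,0,0,0],[0,0,0,0]]'
python3 - <<'E'
from h import *
R,t=pose(); d=t[:2]-[633.3,-51.4]; print(d@[.987,-.162],d@[.162,.987],t, np.arctan2(R[1,0],R[0,0]))
E
```

```text
time: 3.48
tcp_pos: [477.0, -65.5, 28.3]
tool_rot: [0.0, 0.997, -0.08, -0.002]
wrist_force: [0.5, 0.4, -0.3]
opening: -0.2
gripper_force: 0.0
time: 4.32
tcp_pos: [543.9, -76.6, 30.4]
tool_rot: [-0.0, 0.997, -0.08, 0.002]
wrist_force: [0.5, 0.2, -0.2]
opening: 0.5
gripper_force: 0.0
-84.1760358105784 -39.35687342569588 [543.87936988 -76.59830937  30.44069363] -0.16082394051198556
```

```bash
python3 -m creep '[[0.1,0,0,0],[0.1,0,0,0],[0.1,0,0,0],[0.1,0,0,0],[0.1,0,0,0],[0.1,0,0,0],[0.08,0,0,0],[0.05,0,0,0],[0.05,0,0,0],[0,0,0,0]]'
python3 - <<'E'
from h import *
im,C=grab('wrist','w2'); R,t=pose(); d=t[:2]-[633.3,-51.4]; print(d@[.987,-.162],d@[.162,.987],t)
cv2.imwrite('pics/w2z.png',cv2.resize(im[0:280,50:400],None,fx=2,fy=2))
E
```

```text
time: 5.15
tcp_pos: [565.0, -80.2, 30.3]
tool_rot: [-0.0, 0.997, -0.08, 0.0]
wrist_force: [-1.7, 0.1, -1.1]
opening: -0.1
gripper_force: 0.5
-62.782388875944164 -39.49175652277216 [564.96434025 -80.19572406  30.37895669]
```

View pics/w2z.png

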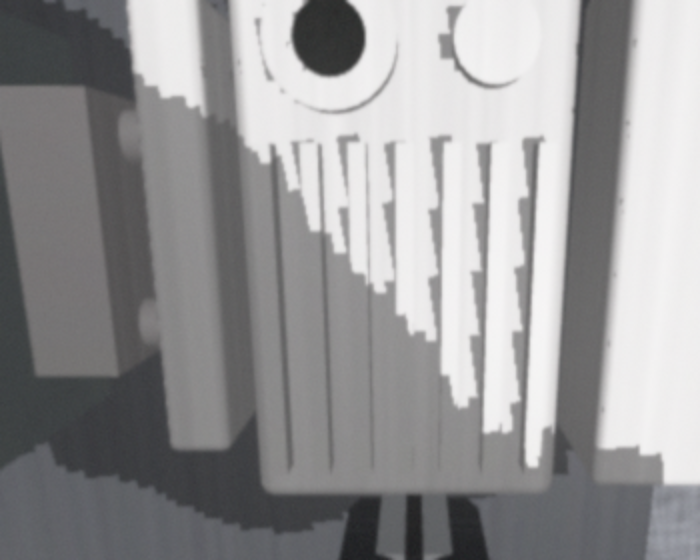

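The crop shows the fingers touching the housing's rear end (crop row ~490), with the housing straight between the jaws. Pushing on gently until the force rises.

```bash
python3 -m creep '[[0.04,0,0,0],[0.04,0,0,0],[0.04,0,0,0],[0.02,0,0,0],[0,0,0,0],[0,0,0,0],[0,0,0,0],[0,0,0,0],[0,0,0,0],[0,0,0,0]]'
```

```text
time: 6.03
tcp_pos: [567.5, -80.7, 30.4]
tool_rot: [0.0, 0.997, -0.08, -0.001]
wrist_force: [-4.7, 1.6, 2.3]
opening: -0.1
gripper_force: 2.5
```

```bash
python3 -m creep '[[0.04,0,0,0],[0.04,0,0,0],[0.04,0,0,0],[0.04,0,0,0],[0,0,0,0],[0,0,0,0],[0,0,0,0],[0,0,0,0],[0,0,0,0],[0,0,0,0]]'
```

```text
time: 6.87
tcp_pos: [567.4, -81.3, 29.7]
tool_rot: [0.0, 0.997, -0.081, -0.006]
wrist_force: [-12.9, 5.4, 9.0]
opening: 0.1
gripper_force: 7.0
```

The TCP stalled at 567.5 while the force rose to about 14 N, so the housing is home (rear at fixture x ≈ -49). Before approaching the key I need to know how tall the big look-alike is and where it stands.

```bash
python3 -m creep '[[-0.3,0,0,0],[-0.5,0,0,0],[-0.3,0,-0.4,0],[0,0,-0.8,0],[0,0,-0.9,0],[0,0,-0.9,0],[0,0,-0.9,0],[0,0,-0.9,0],[0,0,-0.9,0],[0,0,-0.9,0]]'
python3 - <<'E'
from h import *
np.set_printoptions(precision=2,suppress=True)
T=cam('top');S=cam('side')
for a,b in (((321,232),(217,252)),((392,244),(211,292)),((321,232),(211,292)),((392,244),(217,252))): print(tri(T,[a],S,[b]))
print('foot',plane(S,[[221,309]],0), 'purple',plane(T,[[284,247]],30))
print(status.state()['qpos'])
E
```

```text
time: 7.7
tcp_pos: [541.9, -76.3, 230.6]
tool_rot: [-0.0, 0.997, -0.08, 0.002]
wrist_force: [0.3, -0.1, -0.0]
opening: 0.1
gripper_force: 0.0
(array([ 400.48, -224.35,   95.48]), np.float64(21.620019963228426))
(array([ 365.66, -391.66,  157.92]), np.float64(1.8004827417611406))
(array([ 391.66, -250.09,  -31.56]), np.float64(60.50315861033047))
(array([ 375.23, -358.16,  249.66]), np.float64(25.29502243172047))
foot [[ 382.89 -333.58    0.  ]] purple [[ 379.11 -126.17   30.  ]]
[ 0.16  0.25 -0.19  0.   -1.13  1.25]
```

```bash
python3 -m creep '[[-0.2,0.8,0,0],[-0.2,0.95,0,0],[-0.2,0.95,0,0],[-0.2,0.95,0,0],[-0.2,0.95,0,0],[-0.2,0.95,0,0],[-0.2,0.95,0,0.5],[-0.1,0.8,0,0.5],[0,0.8,0,0.5],[0,0,0,0]]' 0
python3 - <<'E'
from h import *
im,C=grab('wrist','w3'); R,t=pose(); print(t,np.arctan2(R[1,0],R[0,0]))
E
```

```text
time: 8.53
tcp_pos: [454.4, -311.7, 228.9]
tool_rot: [0.001, 0.989, -0.148, 0.002]
wrist_force: [-0.2, 0.0, -0.5]
opening: 42.7
gripper_force: 0.0
[ 454.69164017 -310.26469577  228.75073379] -0.29481099282347717
```

View pics/w3.png

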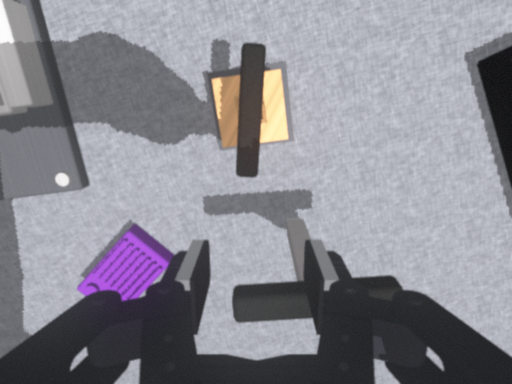

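The bar runs from (254,44) to (247,176) over the stand, whose top corners are (212,77), (284,69), (290,139), (222,148). The big key and the decoy lie below. Measuring with masks.

```bash
python3 - <<'E'
from h import *
np.set_printoptions(precision=2,suppress=True)
s=status.state(); C=cam('wrist',pose()); im=cv2.imread('pics/w3.png')
g=im.max(2); m=np.zeros_like(g); m[36:185,225:280]=(g[36:185,225:280]<50)*255
n,l,st,c=cv2.connectedComponentsWithStats(m); i=1+np.argmax(st[1:,4]); ys,xs=np.where(l==i)
r=cv2.minAreaRect(np.c_[xs,ys].astype(np.float32)); b=cv2.boxPoints(r); print(r)
for z in (133,):
    p=plane(C,b,z); print(p,p.mean(0)); 
    e=[np.linalg.norm(p[k]-p[(k+1)%4]) for k in range(4)]; print('sizes',e)
    k=int(np.argmax(e)); v=p[(k+1)%4]-p[k]; print('yaw',(np.arctan2(v[1],v[0])+np.pi/2)%np.pi-np.pi/2)
st=plane(C,[[212,77],[284,69],[290,139],[222,148]],60); print('stand',st,st.mean(0),[np.linalg.norm(st[k]-st[(k+1)%4]) for k in range(4)])
R,t=pose()
for nme,q in (('bar',p.mean(0)),('stand',st.mean(0))): print(nme,R.T@(q-t))
E
```

```text
Traceback (most recent call last):
ValueError: attempt to get argmax of an empty sequence
```

```bash
python3 - <<'E'
from h import *
np.set_printoptions(precision=2,suppress=True)
C=cam('wrist',pose()); im=cv2.imread('pics/w3.png')
g=im.max(2); print(g[60:170:20,235:270:3]); 
m=np.zeros_like(g); m[36:185,225:280]=np.where(g[36:185,225:280]<85,255,0)
n,l,st,c=cv2.connectedComponentsWithStats(m); print(st)
i=1+np.argmax(st[1:,4]); ys,xs=np.where(l==i)
r=cv2.minAreaRect(np.c_[xs,ys].astype(np.float32)); b=cv2.boxPoints(r); print(r)
p=plane(C,b,133); print(p,p.mean(0)); 
e=[np.linalg.norm(p[k]-p[(k+1)%4]) for k in range(4)]; print('sizes',e)
k=int(np.argmax(e)); v=p[(k+1)%4]-p[k]; print('yaw',(np.arctan2(v[1],v[0])+np.pi/2)%np.pi-np.pi/2)
s=plane(C,[[212,77],[284,69],[290,139],[222,148]],60); print('stand',s,s.mean(0),[np.linalg.norm(s[k]-s[(k+1)%4]) for k in range(4)])
R,t=pose()
for nme,q in (('bar',p.mean(0)),('stand',s.mean(0))): print(nme,R.T@(q-t))
E
```

```text
[[188 184 104  65  68  66  67  68  67  65 138 185]
 [192 185  68  69  68  70  73  76  76  83 253 254]
 [164 132  68  74  77  77  77  78  78 151 253 252]
 [188 119  73  79  79  76  82  79  83 219 227 252]
 [185  78  78  78  78  77  75  74 164 254 254 254]
 [180  62  62  63  65  65  62  64 173 192 185 186]]
[[     0      0    512    384 193763]
 [   233     44     33    133   2829]
 [   225     71      7      4     16]]
((245.78611755371094, 109.37028503417969), (31.56846046447754, 132.13189697265625), 4.666858196258545)
[[ 477.17 -294.27  133.  ]
 [ 557.79 -328.3   133.  ]
 [ 550.42 -347.3   133.  ]
 [ 468.83 -315.25  133.  ]] [ 513.55 -321.28  133.  ]
sizes [np.float64(87.50865012609437), np.float64(20.37005770242211), np.float64(87.6640595705131), np.float64(22.583214837183288)]
yaw -0.374235239746902
stand [[ 547.83 -299.39   60.  ]
 [ 536.05 -360.69   60.  ]
 [ 476.78 -349.79   60.  ]
 [ 486.93 -288.15   60.  ]] [ 511.9  -324.51   60.  ] [np.float64(62.42677419239002), np.float64(60.26271761141717), np.float64(62.462418193246165), np.float64(61.927504957223874)]
bar [59.22 -6.63 95.93]
stand [ 58.34  -3.11 168.93]
```

```bash
python3 - <<'E'
from h import *
np.set_printoptions(precision=2,suppress=True)
C=cam('wrist',pose()); im=cv2.imread('pics/w3.png'); g=im.max(2)
L=[]
for v in list(range(50,66))+list(range(152,172)):
    row=g[v,225:285]<95; x=np.where(row)[0]; runs=np.split(x,np.where(np.diff(x)>1)[0]+1); r=max(runs,key=len); L.append((v,225+r[0],225+r[-1]))
L=np.array(L); f=np.polyfit(L[:,0],(L[:,1]+L[:,2])/2,1); print(f, np.median(L[:,2]-L[:,1]+1), L[::6].tolist())
p=plane(C,[[np.polyval(f,44),44],[np.polyval(f,176),176]],133); v=p[0]-p[1]; R,t=pose()
print(p,p.mean(0),np.linalg.norm(v),'yaw',np.arctan2(v[1],v[0]),'tool yaw',np.arctan2(R[1,0],R[0,0]),'tool delta',R.T@(p.mean(0)-t))
E
```

```text
[ -0.05 255.95] 22.0 [[50, 242, 264], [56, 242, 264], [62, 241, 263], [154, 237, 258], [160, 237, 257], [166, 237, 257]]
[[ 553.39 -339.18  133.  ]
 [ 471.23 -308.6   133.  ]] [ 512.31 -323.89  133.  ] 87.66319097351017 yaw -0.3562342797929614 tool yaw -0.29481099282347717 tool delta [58.79 -3.77 95.93]
```

Bar centre (512.3, -323.9) agrees with the stand centre (511.9, -324.5); its length is about 88 mm and its yaw -0.356. Grasping.

```bash
python3 -m creep '[[0.5,-0.06,0,0],[0.5,-0.06,0,0],[0.5,0,0,0],[0.46,0,0,0],[0,0,0.3,0.7],[0,0,0.8,0],[0,0,0.8,0],[0,0,0.8,0],[0,0,0.8,0],[0,0,0.5,0]]' 0 && python3 -m creep '[[0,0,0.08,0],[0,0,0,0],[0,0,0,0],[0,0,0,0],[0,0,0,0],[0,0,0,0],[0,0,0,0],[0,0,0,0],[0,0,0,0],[0,0,0,0]]' -1 60
python3 -c "
from h import *
R,t=pose();print(t,np.arctan2(R[1,0],R[0,0]))"
```

```text
time: 9.42
tcp_pos: [511.7, -320.5, 106.1]
tool_rot: [-0.0, 0.985, -0.175, -0.0]
wrist_force: [0.7, -0.2, 0.0]
opening: 42.7
gripper_force: 0.0
time: 10.25
tcp_pos: [511.7, -321.8, 106.1]
tool_rot: [0.0, 0.984, -0.176, 0.0]
wrist_force: [0.8, -0.8, -1.5]
opening: 14.9
gripper_force: 59.8
[ 511.73013758 -321.76852932  106.05237796] -0.353054660275341
```

Gripped. Lift the key and carry it to a viewing spot near the well.

```bash
python3 -m creep '[[0,0,-0.3,0],[0,0,-0.5,0],[0,0,-0.6,0],[0,0,-0.7,0],[0,0,-0.8,0],[0,0,-0.8,0],[0,-0.3,-0.3,0],[-0.1,-0.6,0,0],[-0.2,-0.8,0,0],[-0.2,-0.9,0,0]]' -1 100 && python3 -m creep '[[-0.2,-0.9,0,0],[-0.2,-0.9,0,0],[-0.2,-0.9,0,0],[-0.2,-0.9,0,0],[-0.2,-0.9,0,0],[-0.2,-0.9,0,0],[-0.2,-0.9,0,0],[-0.2,-0.9,0,0],[-0.2,-0.9,0,0],[-0.2,-0.8,0,0]]' && python3 -m creep '[[-0.06,-0.3,0,0],[0,0,0,0],[0,0,0,0],[0,0,0,0],[0,0,0,0],[0,0,0,0],[0,0,0,0],[0,0,0,0],[0,0,0,0],[0,0,0,0]]'
python3 - <<'E'
from h import *
im,C=grab('wrist','w4'); R,t=pose(); print(t,np.arctan2(R[1,0],R[0,0])); 
p=proj(C,[[643,7.8,75]])[0]; print(p)
x,y=int(p[0]),int(p[1]); x0=max(0,x-60);y0=max(0,y-60); print(x0,y0)
cv2.imwrite('pics/w4z.png',cv2.resize(im[y0:y0+280,x0-90:x0+210],None,fx=2,fy=2,interpolation=cv2.INTER_CUBIC))
E
```

```text
time: 11.08
tcp_pos: [524.2, -242.4, 225.6]
tool_rot: [-0.0, 0.984, -0.177, -0.0]
wrist_force: [-0.1, 0.0, -2.1]
opening: 14.3
gripper_force: 97.8
time: 11.92
tcp_pos: [560.2, 30.2, 225.5]
tool_rot: [-0.0, 0.985, -0.175, -0.0]
wrist_force: [0.5, 0.3, -2.9]
opening: 14.3
gripper_force: 97.8
time: 12.75
tcp_pos: [562.0, 36.8, 225.9]
tool_rot: [-0.0, 0.984, -0.176, 0.0]
wrist_force: [-1.0, 0.2, -2.3]
opening: 14.2
gripper_force: 97.8
[562.01142153  36.87101314 225.90359394] -0.35321839078164663
[254.47409191  75.28533074]
194 15
```

View pics/w4z.png

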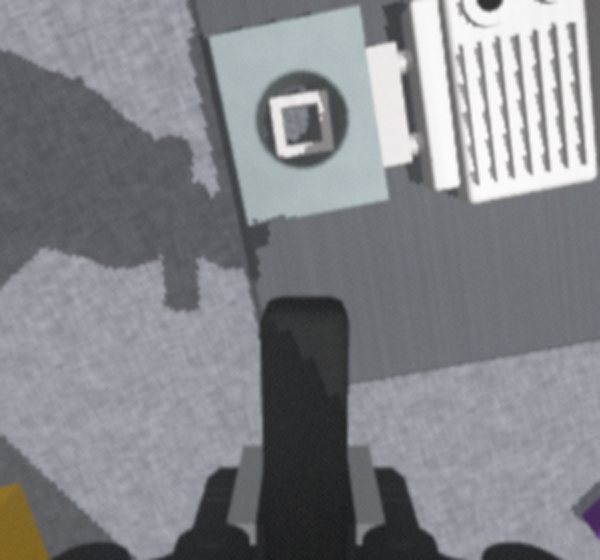

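The crop shows the well centred at (302,119), with the socket's square ring turned about 0.14 rad counter-clockwise of the key; the bar's front end is at row ~297. The housing still sits between the jaws. Computing the deltas.

```bash
python3 - <<'E'
from h import *
np.set_printoptions(precision=2,suppress=True)
P=pose(); R,t=P; C=cam('wrist',P)
f=lambda a: np.array(a,float)/2+[104,15]
w=plane(C,f([[302,119]]),75); so=plane(C,f([[302,124]]),40)
q=plane(C,f([[269,98],[327,90],[334,151],[278,158]]),40)
for n,x in (('well',w),('sock',so),('ring',q.mean(0)[None]),('ringc',q)): print(n,x,'tool',(x-t)@R)
b=plane(C,f([[305,297]]),t[2]+27); print('barend tool',(b-t)@R)
hc=plane(C,f([[471,202],[597,176]]),46); o=np.array([633.3,-51.4]); print('housing rear fix', (hc[:,:2]-o)@np.array([[.987,.162],[-.162,.987]]))
E
```

```text
well [[643.42   7.25  75.  ]] tool [[ 86.63  -0.37 150.9 ]]
sock [[643.06   7.52  40.  ]] tool [[ 86.2  -0.5 185.9]]
ring [[642.82   7.61  40.  ]] tool [[ 85.94  -0.5  185.9 ]]
ringc [[658.64  17.62  40.  ]
 [652.78  -8.06  40.  ]
 [626.91  -2.21  40.  ]
 [632.93  23.08  40.  ]] tool [[ 97.33 -15.37 185.9 ]
 [100.71  10.76 185.9 ]
 [ 74.42  14.22 185.9 ]
 [ 71.32 -11.59 185.9 ]]
barend tool [[ 48.8    0.77 -27.  ]]
housing rear fix [[-48.38 -10.32]
 [-47.67 -68.38]]
```

Socket centre is 86 mm ahead along tool x, aligned in y; the screw is at about 0.06 rad, and the housing's rear edge reads fixture x ≈ -48 (home). Align, turn CCW 7.5°, and descend.

```bash
python3 -m creep '[[0.4,0,0,0],[0.7,-0.02,0,0],[0.7,0,0,0],[0.6,0,0,0],[0.44,0,0,0],[0,0,0,-0.75],[0,0,0.2,-0.75],[0,0,0.5,0],[0,0,0.7,0],[0,0,0.7,0]]' -1 && python3 -m creep '[[0,0,0.4,0],[0,0,0.2,0],[0,0,0.1,0],[0,0,0.1,0],[0,0,0.1,0],[0,0,0.1,0],[0,0,0.1,0],[0,0,0.1,0],[0,0,0,0],[0,0,0,0]]'
python3 -c "
from h import *
R,t=pose();print(t,np.arctan2(R[1,0],R[0,0]),status.state()['ft_torque'])"
```

```text
time: 13.63
tcp_pos: [642.6, 8.3, 162.7]
tool_rot: [-0.0, 0.994, -0.111, 0.001]
wrist_force: [-0.2, 0.3, -3.2]
opening: 14.5
gripper_force: 97.9
time: 14.47
tcp_pos: [642.5, 8.6, 127.0]
tool_rot: [-0.0, 0.994, -0.111, 0.0]
wrist_force: [0.3, 1.0, -2.2]
opening: 14.5
gripper_force: 97.9
[642.4891509    8.56057745 127.03043042] -0.22190705182996176 [ 0.54108782 -0.18584912 -0.06536833]
```

No resistance with the foot already below the mouth; going 8 mm deeper.

```bash
python3 -m creep '[[0,0,0.06,0],[0,0,0.06,0],[0,0,0.06,0],[0,0,0.06,0],[0,0,0.04,0],[0,0,0,0],[0,0,0,0],[0,0,0,0],[0,0,0,0],[0,0,0,0]]'
python3 -c "
from h import *
R,t=pose();print(t,np.arctan2(R[1,0],R[0,0]),status.state()['ft_torque'])"
```

```text
time: 15.3
tcp_pos: [642.2, 8.3, 118.2]
tool_rot: [-0.0, 0.994, -0.111, -0.0]
wrist_force: [2.5, 4.0, -4.4]
opening: 14.2
gripper_force: 97.8
[642.18636942   8.34190213 118.21808841] -0.22224608423974038 [ 1.5512616  -0.49980341 -0.01199334]
```

In the socket about 17–18 mm. Turning clockwise.

```bash
python3 -m creep '[[0.03,-0.03,0,0.3],[0,0,0,0.8],[0,0,0,0.9],[0,0,0,0.9],[0,0,0,0.9],[0,0,0,0.9],[0,0,0,0.9],[0,0,0,0.9],[0,0,0,0.9],[0,0,0,0.6]]'
python3 -c "
from h import *
R,t=pose();print(t,np.arctan2(R[1,0],R[0,0]),status.state()['ft_torque'])"
```

```text
time: 16.13
tcp_pos: [643.9, 9.2, 118.7]
tool_rot: [-0.001, 0.895, -0.445, 0.001]
wrist_force: [1.8, 4.9, -3.7]
opening: 14.2
gripper_force: 97.9
[643.94433655   9.21111769 118.69351437] -0.9230530899889261 [ 1.5170969  -0.77865115  0.07808479]
```

```bash
python3 -m creep '[[0,0,0,0.8],[0,0,0,0.9],[0,0,0,0.9],[0,0,0,0.9],[0,0,0,0.9],[0,0,0,0.9],[0,0,0,0.8],[0,0,0,0.6],[0,0,0,0],[0,0,0,0]]'
python3 -c "
from h import *
R,t=pose();print(t,np.arctan2(R[1,0],R[0,0]),status.state()['ft_torque'])"
```

```text
time: 16.97
tcp_pos: [644.3, 8.8, 118.7]
tool_rot: [-0.001, 0.731, -0.683, 0.001]
wrist_force: [4.0, 3.2, -5.4]
opening: 14.1
gripper_force: 97.6
[644.2833852    8.78096261 118.69637025] -1.5032610599188105 [ 0.99329041 -1.52284021  0.07532631]
```

```bash
python3 -m creep '[[0,0,0,0.4],[0,0,0,0.4],[0,0,0,0.4],[0,0,0,0.4],[0,0,0,0.3],[0,0,0,0],[0,0,0,0],[0,0,0,0],[0,0,0,0],[0,0,0,0]]'
python3 -c "
from h import *
R,t=pose();print(t,np.arctan2(R[1,0],R[0,0]),status.state()['ft_torque'])"
```

```text
time: 17.8
tcp_pos: [644.2, 8.7, 118.7]
tool_rot: [0.001, -0.672, 0.741, -0.001]
wrist_force: [5.2, 0.6, -5.4]
opening: 14.1
gripper_force: 97.6
[644.16848561   8.68027075 118.71315096] -1.6690085226355287 [ 0.6163038  -1.83904203  0.1997294 ]
```

```bash
python3 -m creep '[[0,0,0,0.4],[0,0,0,0.4],[0,0,0,0.4],[0,0,0,0.2],[0,0,0,0],[0,0,0,0],[0,0,0,0],[0,0,0,0],[0,0,0,0],[0,0,0,0]]'
python3 -c "
from h import *
R,t=pose();print(t,np.arctan2(R[1,0],R[0,0]),status.state()['ft_torque'])"
```

```text
time: 18.63
tcp_pos: [644.2, 8.5, 118.7]
tool_rot: [0.001, -0.625, 0.781, -0.001]
wrist_force: [5.1, 0.8, -5.6]
opening: 14.1
gripper_force: 97.6
[644.16041574   8.54073813 118.7401699 ] -1.7910326273120476 [ 0.50084997 -1.8803574   0.17557485]
```

```bash
python3 -m creep '[[0,0,0,0.4],[0,0,0,0.4],[0,0,0,0.4],[0,0,0,0.3],[0,0,0,0],[0,0,0,0],[0,0,0,0],[0,0,0,0],[0,0,0,0],[0,0,0,0]]'
python3 -c "
from h import *
R,t=pose();print(t,np.arctan2(R[1,0],R[0,0]),status.state()['ft_torque'])"
```

```text
time: 19.47
tcp_pos: [644.1, 8.4, 118.8]
tool_rot: [0.001, -0.573, 0.82, -0.001]
wrist_force: [5.2, 1.6, -5.5]
opening: 14.1
gripper_force: 97.7
[644.13968691   8.42865926 118.82294037] -1.9212499799888967 [ 0.30703203 -1.86628261  0.3068801 ]
```

```bash
python3 - <<'E'
from h import *
im,C=grab('wrist','w5'); t,_=grab('top','t5')
b=cv2.resize(t[115:220,210:310],(400,420),interpolation=cv2.INTER_CUBIC)
a=cv2.resize(im,(400,300)); o=np.zeros((420,800,3),np.uint8); o[:300,:400]=a; o[:,400:]=b; cv2.imwrite('pics/w5z.png',o)
E
```

```text
(no output)
```

View pics/w5z.png

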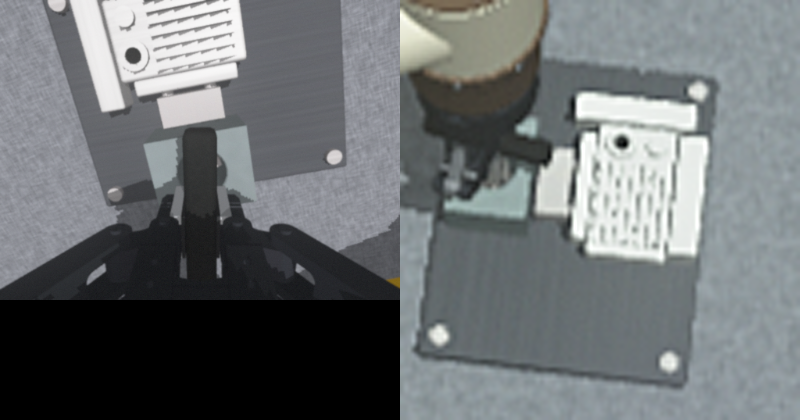

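The jaw now touches the housing, which is still against the stop. I'll turn a little further to confirm the stop by the rise in torque.

```bash
python3 -m creep '[[0,0,0,0.4],[0,0,0,0.4],[0,0,0,0.4],[0,0,0,0.3],[0,0,0,0],[0,0,0,0],[0,0,0,0],[0,0,0,0],[0,0,0,0],[0,0,0,0]]'
python3 - <<'E'
from h import *
R,t=pose();print(t,np.arctan2(R[1,0],R[0,0]),status.state()['ft_torque'])
im,C=grab('wrist','w6'); g=im.max(2)
for v in range(165,290,10):
    x=np.where(g[v,215:305]<75)[0]+215; print(v,x.min() if len(x) else 0,x.max() if len(x) else 0,end=' | ')
E
```

```text
time: 20.4
tcp_pos: [644.1, 8.3, 118.9]
tool_rot: [0.001, -0.518, 0.855, -0.001]
wrist_force: [5.1, 0.2, -6.4]
opening: 14.6
gripper_force: 97.7
[644.10722115   8.27779834 118.89480703] -2.0519995211594266 [ 0.14582886 -1.96264073  0.29498453]
165 238 272 | 175 233 276 | 185 234 276 | 195 234 276 | 205 233 276 | 215 233 284 | 225 234 287 | 235 234 278 | 245 236 277 | 255 215 304 | 265 215 304 | 275 215 304 | 285 215 304 |
```

The tool has turned well past where the stop should be, and the opening crept up. Rather than guess, I'll relax the torque, withdraw, and measure the socket angle directly.

```bash
python3 -m creep '[[0,0,0,-0.6],[0,0,0,-0.8],[0,0,0,-0.6],[0,0,-0.1,0],[0,0,-0.3,0],[0,0,-0.4,0],[0,0,-0.5,0],[0,0,-0.7,0],[0,0,-0.8,0],[0,0,-0.8,0]]' && python3 -m creep '[[-0.4,0,0,0],[-0.6,0,0,0],[-0.7,0,0,0],[-0.7,0,0,0],[-0.4,0,0,0],[0,0,0,0],[0,0,0,0],[0,0,0,0],[0,0,0,0],[0,0,0,0]]'
python3 - <<'E'
from h import *
im,C=grab('wrist','w7'); R,t=pose(); print(t,np.arctan2(R[1,0],R[0,0])); 
p=proj(C,[[643,7.6,40],[643,7.6,75]]); print(p)
x,y=p[0].astype(int); y0=max(0,y-75)
print(x-150,y0); cv2.imwrite('pics/w7z.png',cv2.resize(im[y0:y0+280,x-150:x+150],None,fx=2,fy=2,interpolation=cv2.INTER_CUBIC))
E
```

```text
time: 21.28
tcp_pos: [640.4, 7.5, 226.5]
tool_rot: [-0.004, -0.59, 0.807, 0.001]
wrist_force: [-0.2, -0.5, -2.5]
opening: 14.3
gripper_force: 102.2
time: 22.12
tcp_pos: [668.5, 88.0, 226.5]
tool_rot: [-0.0, -0.589, 0.808, 0.0]
wrist_force: [0.0, -0.1, -2.3]
opening: 14.3
gripper_force: 102.2
[668.57668666  88.04754726 226.60885625] -1.8810397788272177
[[256.4139943   79.99173179]
 [256.42830475  78.36070404]]
106 4
```

View pics/w7z.png

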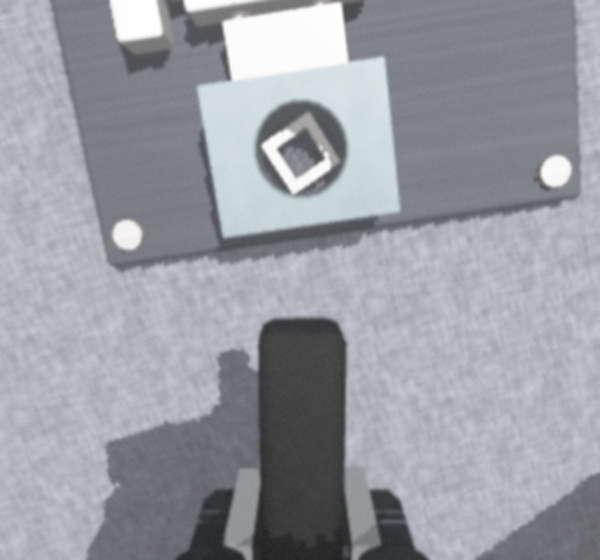

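The crop shows the socket's square turned, with corners at (262,150), (308,113), (340,158), (296,195), and the block edge from (198,87) to (385,58). Computing the screw angle.

```bash
python3 - <<'E'
from h import *
np.set_printoptions(precision=3,suppress=True)
P=pose(); R,t=P; C=cam('wrist',P); f=lambda a: np.array(a,float)/2+[106,4]
q=plane(C,f([[262,150],[308,113],[340,158],[296,195]]),40); print(q, q.mean(0))
for k in range(4):
    v=q[(k+1)%4]-q[k]; a=np.arctan2(v[1],v[0]); print('edge len',np.linalg.norm(v),'screw',(-0.163-a)%(np.pi/2))
b=plane(C,f([[198,87],[385,58],[399,212],[222,238]]),75); 
for k in range(4):
    v=b[(k+1)%4]-b[k]; print('block',np.linalg.norm(v),(np.arctan2(v[1],v[0]))%(np.pi/2)-np.pi/2)
e=plane(C,f([[302,319]]),t[2]+11); print('bar end',(e-t)@R, (q.mean(0)-t)@R)
# edges of ring by thresholds
im=cv2.imread('pics/w7.png'); g=cv2.cvtColor(im,cv2.COLOR_BGR2GRAY); cv2.imwrite('pics/w7c.png',g)
m=np.where(g[50:110,230:285]>185,255,0).astype(np.uint8); n,l,st,c=cv2.connectedComponentsWithStats(m); print(st[:6])
E
```

```text
[[659.82    1.432  40.   ]
 [634.998  -7.261  40.   ]
 [626.868  15.648  40.   ]
 [651.123  25.108  40.   ]] [643.202   8.732  40.   ]
edge len 26.300778089054567 screw 1.0709341743359935
edge len 24.308336775184184 screw 1.0667722023723516
edge len 26.035181952256046 screw 1.035932568015816
edge len 25.222117124885056 screw 1.055759891735958
block 75.03396769390189 -0.1678453487888678
block 59.71404762719965 -0.1778311362165339
block 75.22632573909772 -0.16719420130485707
block 59.76525717410141 -0.18104108989715129
bar end [[ 46.071  -0.115 -10.991]] [ 83.239  -0.098 186.625]
[[   3    4   47   49 1494]
 [   0    0   55   60 1462]
 [   7   19   35   32  342]
 [  36   27    1    2    2]]
```

The screw stands at about 1.06 rad, so the key slipped on its taper: the insertion was shallower than assumed. The screw must be below 0.9 for step 2, so I'll re-align with the socket, probe down to its floor, back the screw off, then drive it home.

```bash
python3 -m creep '[[0.4,0,0,0],[0.7,0,0,0],[0.7,0,0,0],[0.6,0,0,0],[0.37,0,0,0],[0,0,0,-0.8],[0,0,0,-0.9],[0,0,0,-0.9],[0,0,0,-0.9],[0,0,0,-0.9]]' && python3 -m creep '[[0,0,0,-0.9],[0,0,0.2,-0.9],[0,0,0.4,-0.8],[0,0,0.6,-0.4],[0,0,0.7,0],[0,0,0.6,0],[0,0,0.3,0],[0,0,0,0],[0,0,0,0],[0,0,0,0]]'
python3 - <<'E'
from h import *
R,t=pose();print(t,np.arctan2(R[1,0],R[0,0]),status.state()['ft_torque'],status.state()['wrist_force'])
E
```

```text
time: 23.0
tcp_pos: [643.4, 9.1, 226.7]
tool_rot: [-0.0, 0.734, -0.679, 0.0]
wrist_force: [0.5, -0.2, -2.8]
opening: 14.3
gripper_force: 102.2
time: 23.83
tcp_pos: [644.6, 9.6, 144.1]
tool_rot: [-0.001, 0.816, -0.579, 0.001]
wrist_force: [0.5, -0.5, -3.3]
opening: 14.3
gripper_force: 102.1
[644.59761124   9.59608466 144.12182385] -1.2341252661895357 [-0.05903152 -0.00264786 -0.01076909] [ 0.46199893 -0.52961094 -3.34248698]
```

```bash
python3 -m creep '[[0.01,0.03,0.1,0],[0,0,0.15,0],[0,0,0.15,0],[0,0,0.15,0],[0,0,0.1,0],[0,0,0.1,0],[0,0,0,0],[0,0,0,0],[0,0,0,0],[0,0,0,0]]'
python3 -c "
from h import *
R,t=pose();print(t,np.arctan2(R[1,0],R[0,0]),status.state()['ft_torque'])"
python3 -m creep '[[0,0,0.06,0],[0,0,0.06,0],[0,0,0.06,0],[0,0,0.06,0],[0,0,0,0],[0,0,0,0],[0,0,0,0],[0,0,0,0],[0,0,0,0],[0,0,0,0]]'
python3 -c "
from h import *
R,t=pose();print(t,np.arctan2(R[1,0],R[0,0]),status.state()['ft_torque'])"
```

```text
time: 24.67
tcp_pos: [643.4, 9.2, 120.5]
tool_rot: [-0.001, 0.816, -0.579, 0.001]
wrist_force: [0.8, 0.2, 1.6]
opening: 13.9
gripper_force: 108.9
[643.36951424   9.19534852 120.52272421] -1.2342108778906007 [-0.03902728 -0.38471306 -0.01591859]
time: 25.5
tcp_pos: [645.0, 8.9, 120.1]
tool_rot: [-0.002, 0.816, -0.578, 0.003]
wrist_force: [-5.3, 0.3, 23.1]
opening: 13.9
gripper_force: 112.3
[644.96819236   8.9253837  120.09508442] -1.2318197920002407 [ 0.18762478  2.11386605 -0.00648457]
```

```bash
python3 - <<'E'
from h import *
c=imaging.calibration('wrist'); T=np.array(c['tool_from_camera']); C=(np.array([[c['fx'],0,c['cx']],[0,c['fy'],c['cy']],[0,0,1]]),np.array(c['distortion']),T[:3,:3].T,-T[:3,:3].T@T[:3,3])
def width(name,v):
    g=cv2.imread(f'pics/{name}.png').max(2)[v,200:320].astype(float); d=np.diff(g); k=60
    # half-level crossings
    x=np.arange(120); ins=g[45:68].mean(); 
    L=max(i for i in range(20,50) if g[i]>ins+50); Rr=min(i for i in range(62,100) if g[i]>ins+50)
    f=lambda a,b:a+(ins+50-g[a])/(g[b]-g[a])*(b-a)
    return f(Rr,Rr-1)-f(L,L+1)
for n in ('w4','w7'):
    print(n,[round(float(np.median([width(n,v) for v in range(a,a+8)])),1) for a in (172,180,188,196,204,212,220)])
for zt in (-37,-32,-27,-22,-17):
    o=[]
    for a in (172,180,188,196,204,212,220):
        p=plane(C,[[256,a+3.5]],zt)[0]; q=proj(C,[[p[0],-8,zt],[p[0],8,zt]]); o.append(round(float(abs(q[1,0]-q[0,0])),1))
    e=proj(C,[[45.5,0,zt+16],[45.5,0,zt]])[:,1]; print(zt,o,e.round(1))
E
```

```text
w4 [46.0, 45.7, 44.5, 44.1, 43.4, 42.5, 42.2]Traceback (most recent call last):
  File "<stdin>", line 11, in <module>
  File "<stdin>", line 7, in width
ValueError: max() iterable argument is empty
```

```bash
python3 - <<'E'
from h import *
c=imaging.calibration('wrist'); T=np.array(c['tool_from_camera']); C=(np.array([[c['fx'],0,c['cx']],[0,c['fy'],c['cy']],[0,0,1]]),np.array(c['distortion']),T[:3,:3].T,-T[:3,:3].T@T[:3,3])
def width(name,v):
    g=cv2.imread(f'pics/{name}.png').max(2)[v,200:320].astype(float); ins=g[45:68].mean(); h=ins+25
    L=50; 
    while g[L]<h: L-=1
    Rr=62
    while g[Rr]<h: Rr+=1
    f=lambda a,b:a+(h-g[a])/(g[b]-g[a])*(b-a)
    return f(Rr,Rr-1)-f(L,L+1)
rows=(172,180,188,196,204,212,220)
for n in ('w4','w7'): print(n,[round(float(np.median([width(n,v) for v in range(a,a+8)])),1) for a in rows])
for zt in (-37,-32,-27,-22,-17):
    o=[]
    for a in rows:
        p=plane(C,[[256,a+3.5]],zt)[0]; q=proj(C,[[p[0],-8,zt],[p[0],8,zt]]); o.append(round(float(abs(q[1,0]-q[0,0])),1))
    e=proj(C,[[45.5,0,zt+16],[45.5,0,zt]])[:,1]; print(zt,o,e.round(1))
g=cv2.imread('pics/w7.png').max(2); print(g[158:185,256].tolist()); g=cv2.imread('pics/w4.png').max(2); print(g[158:185,256].tolist())
E
```

```text
w4 [44.3, 44.2, 43.1, 42.6, 42.2, 41.2, 41.1]
w7 [42.7, 42.7, 43.2, 43.2, 43.0, 42.9, 42.2]
-37 [50.3, 49.9, 49.6, 49.3, 48.9, 48.6, 48.2] [170.5 181.3]
-32 [48.0, 47.7, 47.4, 47.0, 46.7, 46.4, 46.1] [167.6 177.6]
-27 [45.9, 45.6, 45.3, 45.0, 44.7, 44.4, 44.1] [165.  174.2]
-22 [44.0, 43.8, 43.5, 43.2, 42.9, 42.6, 42.3] [162.5 171.1]
-17 [42.3, 42.0, 41.7, 41.4, 41.2, 40.9, 40.6] [160.2 168.2]
[192, 196, 198, 190, 152, 105, 67, 57, 57, 58, 60, 66, 67, 69, 73, 72, 73, 72, 71, 70, 72, 70, 71, 69, 71, 68, 71]
[114, 115, 119, 111, 97, 73, 50, 42, 43, 38, 42, 42, 48, 50, 52, 53, 53, 55, 54, 57, 56, 58, 52, 58, 58, 55, 59]
```

The bar sits ~5 mm lower in the grip than nominal, so this contact is the socket floor (foot ≈ 20 mm down). Relieve the load and back the screw off below 0.9.

```bash
python3 -m creep '[[0,0,-0.13,0],[0,0,-0.14,0],[0,0,0,-0.5],[0,0,0,-0.8],[0,0,0,-0.8],[0,0,0,-0.8],[0,0,0,-0.8],[0,0,0,0],[0,0,0,0],[0,0,0,0]]'
python3 -c "
from h import *
R,t=pose();print(t,np.arctan2(R[1,0],R[0,0]),status.state()['ft_torque'])"
python3 -m creep '[[0,0,0,-0.8],[0,0,0,-0.8],[0,0,0,-0.8],[0,0,0,-0.8],[0,0,0,-0.4],[0,0,0,0],[0,0,0,0],[0,0,0,0],[0,0,0,0],[0,0,0,0]]'
python3 -c "
from h import *
R,t=pose();print(t,np.arctan2(R[1,0],R[0,0]),status.state()['ft_torque'])"
```

```text
time: 26.33
tcp_pos: [643.1, 9.1, 120.6]
tool_rot: [-0.0, 0.898, -0.441, 0.0]
wrist_force: [2.1, -1.1, -2.1]
opening: 13.3
gripper_force: 108.7
[643.13635738   9.11508996 120.59255178] -0.9129968989780498 [-0.20103141 -0.87097342 -0.01041613]
time: 27.17
tcp_pos: [642.9, 9.2, 120.6]
tool_rot: [-0.0, 0.956, -0.295, 0.0]
wrist_force: [2.4, -0.8, -3.1]
opening: 14.1
gripper_force: 108.5
[642.85685468   9.19059735 120.64456556] -0.5979548781832666 [-0.14671455 -1.09750589 -0.10148505]
```

```bash
python3 -m creep '[[0,0,0,-0.8],[0,0,0,-0.8],[0,0,0,-0.8],[0,0,0,-0.8],[0,0,0,-0.4],[0,0,0,0],[0,0,0,0],[0,0,0,0],[0,0,0,0],[0,0,0,0]]'
python3 -c "
from h import *
R,t=pose();print(t,np.arctan2(R[1,0],R[0,0]),status.state()['ft_torque'])"
python3 -m creep '[[0,0,0,0.8],[0,0,0,0.9],[0,0,0,0.9],[0,0,0,0.9],[0,0,0,0.9],[0,0,0,0.9],[0,0,0,0.9],[0,0,0,0.9],[0,0,0,0.6],[0,0,0,0]]'
python3 -c "
from h import *
R,t=pose();print(t,np.arctan2(R[1,0],R[0,0]),status.state()['ft_torque'])"
python3 -m creep '[[0,0,0,0.4],[0,0,0,0.4],[0,0,0,0.4],[0,0,0,0.4],[0,0,0,0.4],[0,0,0,0.4],[0,0,0,0.4],[0,0,0,0],[0,0,0,0],[0,0,0,0]]'
python3 -c "
from h import *
R,t=pose();print(t,np.arctan2(R[1,0],R[0,0]),status.state()['ft_torque'])"
```

```text
time: 28.0
tcp_pos: [642.7, 9.1, 120.7]
tool_rot: [-0.0, 0.99, -0.141, -0.0]
wrist_force: [2.7, -0.1, -4.6]
opening: 13.9
gripper_force: 108.3
[642.67910079   9.11904331 120.66034422] -0.28364000578013304 [-0.18330598 -1.12302816 -0.11534189]
time: 28.83
tcp_pos: [643.0, 9.1, 121.2]
tool_rot: [-0.0, 0.888, -0.46, 0.0]
wrist_force: [2.9, -1.9, -2.3]
opening: 13.5
gripper_force: 108.4
[643.02647018   9.09136529 121.22025531] -0.9554973799172867 [-0.22118472 -1.14685606  0.10038317]
time: 29.67
tcp_pos: [643.1, 9.1, 121.2]
tool_rot: [-0.0, 0.826, -0.564, 0.0]
wrist_force: [3.6, -0.4, -2.4]
opening: 14.2
gripper_force: 108.5
[643.05278868   9.05375562 121.19675742] -1.1979386412384951 [-0.30405861 -1.21414838  0.04258878]
```

```bash
python3 -m creep '[[0,0,0,0.6],[0,0,0,0.6],[0,0,0,0.6],[0,0,0,0.6],[0,0,0,0.6],[0,0,0,0.6],[0,0,0,0],[0,0,0,0],[0,0,0,0],[0,0,0,0]]'
python3 -c "
from h import *
R,t=pose();print(t,np.arctan2(R[1,0],R[0,0]),status.state()['ft_torque'])"
python3 -m creep '[[0,0,0,0.5],[0,0,0,0.5],[0,0,0,0.5],[0,0,0,0],[0,0,0,0],[0,0,0,0],[0,0,0,0],[0,0,0,0],[0,0,0,0],[0,0,0,0]]'
python3 - <<'E'
from h import *
R,t=pose();print(t,np.arctan2(R[1,0],R[0,0]),status.state()['ft_torque'])
im,C=grab('wrist','w8'); g=im.max(2)
for v in range(160,250,8):
    x=np.where(g[v,215:305]<85)[0]+215; print(v,x.min() if len(x) else 0,x.max() if len(x) else 0,end=' | ')
E
```

```text
time: 30.5
tcp_pos: [643.1, 9.0, 121.2]
tool_rot: [-0.0, 0.727, -0.686, 0.0]
wrist_force: [3.4, -2.3, -2.3]
opening: 13.6
gripper_force: 108.6
[643.0544541    9.03605894 121.22118107] -1.5125207985813023 [-0.44854396 -1.33680466  0.14331781]
time: 31.33
tcp_pos: [643.0, 9.1, 121.2]
tool_rot: [0.0, -0.681, 0.733, -0.0]
wrist_force: [4.0, -1.7, -1.1]
opening: 13.6
gripper_force: 108.8
[642.9870158    9.07183316 121.16676103] -1.6441774727145018 [-0.65521169 -1.40207199  0.10725987]
160 216 276 | 168 234 276 | 176 234 275 | 184 234 275 | 192 234 275 | 200 231 279 | 208 226 284 | 216 225 286 | 224 225 285 | 232 228 282 | 240 236 276 | 248 215 299 |
```

```bash
python3 -m creep '[[0,0,0,0.5],[0,0,0,0.5],[0,0,0,0],[0,0,0,0],[0,0,0,0],[0,0,0,0],[0,0,0,0],[0,0,0,0],[0,0,0,0],[0,0,0,0]]'
python3 - <<'E'
from h import *
R,t=pose();print(t,np.arctan2(R[1,0],R[0,0]),status.state()['ft_torque'])
im,C=grab('wrist','w9'); cv2.imwrite('pics/w9z.png',im[0:300,100:420])
# bar edge direction on rows 165-195 and jaw pad location
p=proj(C,[[643,8,75]]);print(p)
E
```

```text
time: 32.22
tcp_pos: [642.9, 9.1, 121.1]
tool_rot: [0.0, -0.648, 0.762, -0.0]
wrist_force: [2.6, -2.2, 1.0]
opening: 14.1
gripper_force: 109.0
[642.94310849   9.05983644 121.11989085] -1.731614477351046 [-0.71485051 -1.44072154  0.09914711]
[[256.44807573 219.73846393]]
```

Torque isn't conclusive; turn two more units, then lift straight out without turning back, and measure the socket again.

```bash
python3 -m creep '[[0,0,0,0.5],[0,0,0,0.5],[0,0,0,0.5],[0,0,0,0.5],[0,0,0,0],[0,0,0,0],[0,0,0,0],[0,0,0,0],[0,0,0,0],[0,0,0,0]]'
python3 - <<'E'
from h import *
R,t=pose();print(t,np.arctan2(R[1,0],R[0,0]),status.state()['ft_torque'])
E
python3 -m creep '[[0,0,-0.1,0],[0,0,-0.2,0],[0,0,-0.4,0],[0,0,-0.5,0],[0,0,-0.7,0],[0,0,-0.8,0],[0,0,-0.8,0],[-0.4,0,0,0],[-0.6,0,0,0],[-0.7,0,0,0]]' && python3 -m creep '[[-0.7,0,0,0],[-0.4,0,0,0],[0,0,0,0],[0,0,0,0],[0,0,0,0],[0,0,0,0],[0,0,0,0],[0,0,0,0],[0,0,0,0],[0,0,0,0]]'
cat > sock.py <<'E'
from h import *
import sys
im,C=grab('wrist',sys.argv[1]); R,t=pose(); print(t,np.arctan2(R[1,0],R[0,0]))
x,y=proj(C,[[643,8,40]])[0].astype(int); g=im.max(2)
w=np.where(g>150,255,0).astype(np.uint8); m=np.zeros_like(w); cv2.circle(m,(int(x),int(y)),22,255,-1)
# dark disc = well; ring = bright inside it
d=cv2.bitwise_and(w,m); cn,_=cv2.findContours(d,cv2.RETR_EXTERNAL,cv2.CHAIN_APPROX_NONE)
c=max(cn,key=cv2.contourArea); r=cv2.minAreaRect(c); q=plane(C,cv2.boxPoints(r),40)
print('rect',r,q.mean(0))
for k in range(2):
    v=q[(k+1)%4]-q[k]; print(np.linalg.norm(v),'screw',(-0.168-np.arctan2(v[1],v[0]))%(np.pi/2))
np.set_printoptions(linewidth=250); print(g[y-20:y+22:2,x-22:x+24:2])
E
python3 sock.py w10
```

```text
time: 33.1
tcp_pos: [642.9, 9.1, 121.1]
tool_rot: [0.0, -0.579, 0.815, -0.0]
wrist_force: [4.0, -1.7, 1.6]
opening: 13.9
gripper_force: 109.1
[642.91918015   9.07787746 121.08041128] -1.905904758218154 [-0.80421429 -1.44905063  0.34082044]
time: 33.93
tcp_pos: [657.1, 58.2, 223.1]
tool_rot: [-0.003, -0.578, 0.816, 0.003]
wrist_force: [-0.2, 0.3, -3.2]
opening: 14.0
gripper_force: 107.3
time: 34.77
tcp_pos: [670.4, 88.0, 226.1]
tool_rot: [0.0, -0.579, 0.815, 0.0]
wrist_force: [0.7, -0.0, -2.2]
opening: 14.2
gripper_force: 107.2
[670.38231602  88.11043417 226.09118189] -1.9067516573211465
rect ((255.6000213623047, 80.19999694824219), (31.304948806762695, 28.621667861938477), 63.43495178222656) [643.81947362   8.45976886  40.        ]
25.643579702274835 screw 1.3000152201784259
27.36749005453712 screw 1.2451015405802552
[[226 226 222 180 121  97  94  94  95  93  93  92  95 118 122  93  93  99 137 200 227 228 227]
 [226 223 186 121  95  93  95  96  92  90  92 107 136 163 160 100  93  93  98 137 202 226 227]
 [225 196 127  94  97  93  93  90  92 101 136 159 169 169 171 126  91  92  95  96
[... 1024 characters left out ...]
0 147 228 249 247 168 144 110 178]
 [200 129 104  97 109 229 250 247 190 161 164 155 156 179 233 249 252 251 246 147 107 132 205]
 [214 157 122 125  90 162 248 251 239 174 176 186 218 249 252 252 251 234 170 100 105 178 219]
 [220 201 139 122  93 107 225 251 249 197 216 243 249 251 251 236 174 113  92  99 136 207 222]
 [222 219 181 132 103  93 143 247 250 248 251 250 250 244 188 124 105  98  98 132 188 215 220]
 [221 220 213 182 133 101  97 221 250 250 252 245 209 134  96  93 129 111 132 188 217 219 220]
 [220 221 219 215 184 146 112 145 246 246 221 136  96 101 111 119 123 146 191 218 219 220 219]
 [218 219 220 218 215 204 177 138 207 169 109 114 116 131 132 145 172 206 217 219 220 220 218]]
```

The screw is now at its stop (≈1.25–1.3 rad measured). Turning the key back to its original yaw and carrying it to the stand.

```bash
python3 -m creep '[[0,0,0,-0.9],[0,0,0,-0.9],[0,0,0,-0.9],[0,0,0,-0.9],[0,0,0,-0.9],[0,0,0,-0.9],[0,0,0,-0.9],[0,0,0,-0.9],[0,0,0,-0.9],[0,0,0,-0.9]]' >/dev/null && python3 -m creep '[[0,0,0,-0.9],[0,0,0,-0.9],[0,0,0,-0.9],[0,0,0,-0.9],[0,0,0,-0.9],[0,0,0,-0.9],[0,0,0,-0.9],[0,0,0,-0.9],[0,0,0,-0.9],[0,0,0,-0.7]]' && python3 -m creep '[[0,0.5,0,0],[0,0.9,0,0],[0,0.9,0,0],[0,0.9,0,0],[0,0.9,0,0],[-0.03,0.9,0,0],[-0.05,0.9,0,0],[-0.05,0.9,0,0],[-0.05,0.9,0,0],[-0.05,0.9,0,0]]' && python3 -m creep '[[0,0.9,0,0],[0,0.9,0,0],[0,0.9,0,0],[0,0.9,0,0],[0,0.9,0,0],[0,0.7,0,0],[0,0.5,0,0],[0,0,0,0],[0,0,0,0],[0,0,0,0]]'
python3 - <<'E'
from h import *
R,t=pose(); print(t,np.arctan2(R[1,0],R[0,0])); d=R.T@(np.array([511.7,-322,t[2]])-t); print('units',d/30)
E
```

```text
time: 36.48
tcp_pos: [670.4, 88.3, 226.0]
tool_rot: [0.0, 0.985, -0.174, -0.0]
wrist_force: [0.8, 0.5, -3.2]
opening: 13.5
gripper_force: 107.2
time: 37.32
tcp_pos: [573.6, -152.9, 226.3]
tool_rot: [0.0, 0.984, -0.176, 0.0]
wrist_force: [-0.5, -0.4, -3.7]
opening: 14.0
gripper_force: 107.2
time: 38.15
tcp_pos: [515.4, -311.7, 226.0]
tool_rot: [-0.0, 0.984, -0.176, 0.0]
wrist_force: [-0.9, 0.6, -2.4]
opening: 13.8
gripper_force: 107.2
[ 515.37148039 -311.66072143  226.00728069] -0.35364695734114115
units [ 4.54796257e-03  3.65698465e-01 -6.35373080e-05]
```

```bash
python3 -m creep '[[0,0.3,0,0],[0,0.07,0.3,0],[0,0,0.6,0],[0,0,0.6,0],[0,0,0.4,0],[0,0,0.1,0],[0,0,0,0],[0,0,0,0],[0,0,0,0],[0,0,0,0]]' && python3 -m creep '[[0,0,0.2,0],[0,0,0.2,0],[0,0,0.2,0],[0,0,0.2,0],[0,0,0.1,0],[0,0,0,0],[0,0,0,0],[0,0,0,0],[0,0,0,0],[0,0,0,0]]'
```

```text
time: 38.98
tcp_pos: [512.5, -322.4, 167.1]
tool_rot: [0.0, 0.984, -0.175, 0.001]
wrist_force: [0.5, -0.4, -1.6]
opening: 14.1
gripper_force: 107.3
time: 39.82
tcp_pos: [511.5, -322.7, 138.0]
tool_rot: [0.0, 0.984, -0.176, -0.0]
wrist_force: [0.3, -5.9, -5.3]
opening: 13.8
gripper_force: 106.8
```

```bash
python3 -m creep '[[0,0.03,0.1,0],[0,0,0.15,0],[0,0,0.15,0],[0,0,0.15,0],[0,0,0.1,0],[0,0,0.1,0],[0,0,0,0],[0,0,0,0],[0,0,0,0],[0,0,0,0]]'
```

```text
time: 40.65
tcp_pos: [511.1, -322.9, 115.7]
tool_rot: [-0.0, 0.984, -0.176, -0.001]
wrist_force: [-0.2, -5.3, -5.2]
opening: 14.0
gripper_force: 106.9
```

```bash
python3 -m creep '[[0,0.02,0.08,0],[0,0,0.08,0],[0,0,0.05,0],[0,0,0,0],[0,0,0,0],[0,0,0,0],[0,0,0,0],[0,0,0,0],[0,0,0,0],[0,0,0,0]]'
```

```text
time: 41.48
tcp_pos: [511.3, -323.6, 110.7]
tool_rot: [0.0, 0.984, -0.175, 0.0]
wrist_force: [-2.6, -1.9, 5.6]
opening: 13.9
gripper_force: 108.3
```

Floor reached at TCP z 110.7 (the foot is 100 mm below the TCP, matching the socket probe). Release and back off upward, then check.

```bash
python3 -m creep '[[0,0,0,0],[0,0,0,0],[0,0,0,0],[0,0,0,0],[0,0,0,0],[0,0,0,0],[0,0,0,0],[0,0,0,0],[0,0,0,0],[0,0,0,0]]' 0.2 20 && python3 -m creep '[[0,0,-0.2,0],[0,0,-0.5,0],[0,0,-0.8,0],[0,0,-0.8,0],[0,0,-0.8,0],[0,0,-0.8,0],[-0.8,0,-0.4,0],[-0.8,0,0,0],[-0.4,0,0,0],[0,0,0,0]]' && python3 -m creep '[[0,-0.5,0,0],[0,-0.9,0,0],[0,-0.9,0,0],[0,-0.9,0,0],[0,-0.5,0,0],[0,0,0,0],[0,0,0,0],[0,0,0,0],[0,0,0,0],[0,0,0,0]]'
python3 - <<'E'
from h import *
a,C=grab('wrist','w11'); R,t=pose(); print(t,np.arctan2(R[1,0],R[0,0]))
T,_=grab('top','t11'); S,_=grab('side','s11')
o=np.zeros((600,800,3),np.uint8); o[:384,:512]=a
o[384:600,:324]=cv2.resize(T[100:220,200:380],(324,216)); o[384:600,330:654]=cv2.resize(S[180:320,190:400],(324,216)); cv2.imwrite('pics/fin.png',o)
E
```

```text
time: 42.32
tcp_pos: [511.3, -323.6, 110.1]
tool_rot: [-0.0, 0.984, -0.176, 0.0]
wrist_force: [-0.3, 0.3, -1.2]
opening: 51.0
gripper_force: 0.0
time: 43.15
tcp_pos: [453.0, -302.1, 240.6]
tool_rot: [-0.0, 0.984, -0.176, 0.001]
wrist_force: [-0.1, -0.5, -0.1]
opening: 51.0
gripper_force: 0.0
time: 43.98
tcp_pos: [493.2, -199.5, 239.1]
tool_rot: [0.0, 0.984, -0.176, -0.0]
wrist_force: [0.1, -0.5, -0.0]
opening: 51.3
gripper_force: 0.0
[ 493.16996965 -199.42147335  239.0652521 ] -0.35425774386674264
```

View pics/fin.png

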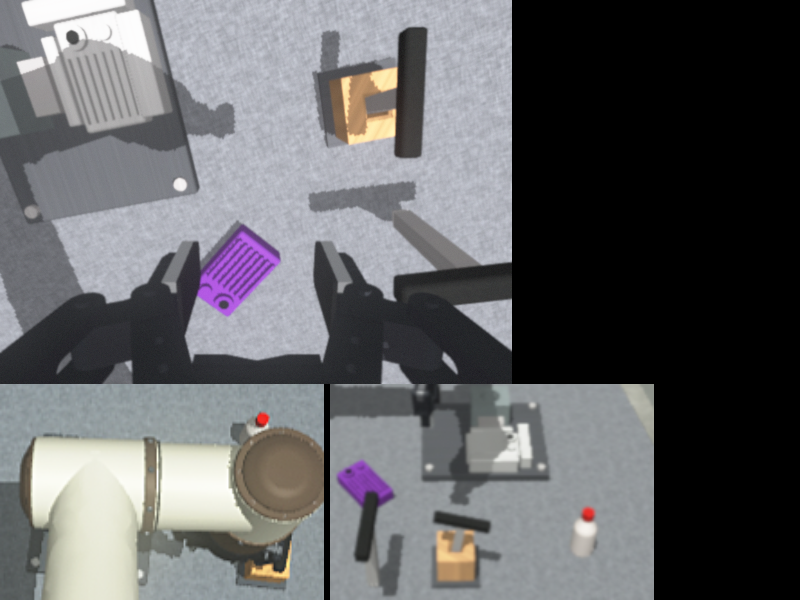

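The key stands upright in the stand (bar centre ~(412,92)), the housing is clamped at the stop with no gap at the jaw pad, and nothing else has moved. A numeric check, then hand in.

```bash
python3 - <<'E'
from h import *
np.set_printoptions(precision=1,suppress=True)
C=cam('wrist',pose())
print('bar',plane(C,[[412,28],[408,156]],133),plane(C,[[412,28],[408,156]],133).mean(0))
h=plane(C,[[86,131],[174,117]],46)[:,:2]-[633.3,-51.4]; print('housing rear fix',h@np.array([[.987,.162],[-.162,.987]]))
S0=cv2.imread('pics/side0.png').astype(int);S1=cv2.imread('pics/s11.png').astype(int)
print('bar region diff',np.abs(S0-S1)[258:315,250:295].mean())
E
```

```text
bar [[ 563.8 -336.7  133. ]
 [ 480.3 -314.3  133. ]] [ 522.  -325.5  133. ]
housing rear fix [[ -46.8  -13.7]
 [ -50.3 -101.2]]
bar region diff 9.182456140350878
```

```bash
python3 -c "
from cell import ctrl
print(ctrl.close_job())"
```

```text
the job is handed in; nothing more can be done
None
```

I handed the job in at about 44 s; no verdict came back. By my measurements the housing is home, the screw is at its stop (about 1.25 rad) on the second try after the key slipped, and the key is back in its stand, possibly leaning slightly.

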